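# Empty the carton taper's catch tray into the partitioned tote

## Robot

A 6-joint arm with a two-finger parallel gripper is mounted at the origin on the work surface; the furniture and walls round the work are solid. World frame = base frame: x ahead of the robot, y to its left, z up, the work surface at z = 0. Lengths are in m, angles in degrees, forces in N, time in s.
With the tool pointing down it reaches from about 0.35 to 0.875 m from the base axis. Payload 4.2 kg.
Tool frame: the origin (TCP) lies on the centre line of the jaws, within the pads' length; the fingertips stand 11 mm ahead of it and the grasp point (between the pads) lies 8 mm behind it; z points along the fingers, y is the line along which they close (so a half turn about z gives the same grasp; the last joint's range is limited). The gripper opens to 87 mm and grips with 3 to 60 N. Pads are 19 mm wide; open, the fingers measure 117 mm over their backs; the gripper's body (75 mm by 190 mm) begins 51 mm behind the grasp point.
Start: joints at [-59.152, 22.042, 0.453, 0, -68.411, -14.817], TCP at [0.173, -0.601, 0.234] pointing down, gripper open.
Joint ranges: [-179.83, 179.83], [-69.29, 118.12], [-61.27, 80.66], [-181.25, 117.63], [-171.15, -9.14], [-177.46, 177.46]. Speed limits (degrees/s): [159.86, 159.86, 180, 180, 180, 180].

## Interface

Orientations are given as a 3x3 rotation matrix whose columns are the frame's x, y, z axes.
In Python, from station import r gives the robot as it stands.
- The arm moves only by the tool servo_tool, never from a script. Its argument "commands" is a list that holds one entry, the list of rows, each a list of 7 numbers: the closure, from 0 (fully open) to 1 (shut), then the shift along the tool's x, y, z in mm, then the turn, a rotation vector about the tool's x, y, z in rad. In form: [[[claw, x, y, z, ax, ay, az], ...]]. A call has exactly 5 rows; each row is the pose to reach, as a shift and turn from the pose commanded when the call began, along the tool's axes at that moment; what a row does not reach only later rows make up. A row lasts 1/10 s, in which the tool goes at most 50 mm and 8.59 degrees, less where a joint would pass 70% of its speed; a pose out of reach is approached as far as the arm can. A call with a gripper value outside its range is refused whole. The fingers move at their own pace and stop on an object; the grip force is fixed at half the most. Time passes only in rows, so rows that repeat a pose let the fingers close, or fill a call up. It gives the time, the measured TCP pose, the force, the opening and the grip force at its end, in the units of the state.
- r.sense(): the state, without advancing time (a new reading comes with each control period).
- r.capture(name): name is "side" or "top" or "wrist"; returns a dict with "pixels" (400x640x3 uint8, red, green, blue), "camera_matrix" (3x3 intrinsics, pixels), "R" (3x3) and "t" (3): a world point X has camera coordinates R X + t. Camera axes: x right, y down, z forward; pixel columns grow to the right and rows downward; lengths in m; the calibration is good to about 2 mm. A picture is of the moment at which its call begins. There is no depth.
- r.finish_job(): hands the job in; it is judged then, once.
The state is a dict: "time_s": time; "joints": joint angles; "joint_velocities": joint speeds; "effort": joint torques, N m; "tcp_pos": TCP position; "ee_rot": TCP orientation; "wrist_force": force on the tool from outside, world axes, zero at the start; "moment": the same for the moment, N m; "gripper_width": opening from 0.0 (shut) to 1.0 (fully open); "gripper_force": force on a finger pad.
Only numpy, scipy, OpenCV 4.12 (cv2) and the standard library are available. Lean on these libraries where they do the work, as an engineer would, in place of code of your own. Each camera call takes 0.05 s, during which the arm holds its last target. There are 200 camera calls.

## Task

The bench-top taper has finished two small cartons. Pull its catch tray right out by the knob, take both cartons out from under the overhanging head and set them down gently, flat on the bottom of the grey tote, one in each compartment; then push the empty tray fully home so that the machine can run again. Leave the larger carton and the glue stick on the bench where they stand.

Things in the scene. Friction and masses are not known exactly. Their poses are not given: they have to be found in the camera images.
- taper: Grey fixed machine, 300 mm wide, 486 high. Origin on the bench; -x points out of its front, z up. The tray slides between cheeks (front edges at x=-0.11 m). Above it the head overhangs: underside 285 mm above the bench, reaching forward to x=-0.16 m, so an upright gripper has no room over the cartons even with the tray out; lean the tool's top 30 to 40 degrees towards -x.
- tray (a joint): Catch tray of sheet steel on runners: 0 m = fully home, 0.115 m = right out against its stop; it slides along the taper's -x, level, with about 2.5 N friction and stays where left; it starts 0 to 6 mm open. Its rubber-lined floor rises 25 degrees towards the machine; the cartons lie just above a 16 mm stop lip 32 mm behind the 44 mm high front panel, some 25 mm free beside each.
- tray_knob (a point): Middle of the black knob head on the tray's front panel (29 mm diameter, 18 mm thick, on a 12 mm stem, axis along the taper's x, head face 40 mm before the panel). 102 mm above the bench. Its axes are the taper's; it travels with the tray. A fixed label printer, 124 mm high, stands in front of the taper's left, as near as 50 mm to the knob when the tray is out.
- carton_s2: Sealed cardboard carton, 61x120x55 mm (narrow side 61, long side 120, 55 high), 70 to 140 g. Origin: centre of its underside; y along the long side, z out of the top. It lies in either lane of the tray on the 25 degree slope, long side downhill (a few degrees askew), its middle line about 61 mm from the tray's middle. Grip across the narrow side.
- carton_s3: Sealed cardboard carton, 55x105x35 mm (narrow side 55, long side 105, 35 high), 105 to 210 g. Origin: centre of its underside; y along the long side, z out of the top. It lies in either lane of the tray on the 25 degree slope, long side downhill (a few degrees askew), its middle line about 61 mm from the tray's middle. Grip across the narrow side.
- tote: Grey plastic tote with a low partition, 190 mm (x) by 256 (y), 62 high, fixed to the bench. Origin: centre of its underside, z up. Walls 4 mm, floor 5 mm thick; the partition is 41 mm high and makes two equal compartments, side by side along y, each 182 (x) by 122 (y) mm. The cartons fit with their long side along the tote's x.
- cell_left (a point): Centre of the floor of the compartment on the tote's +y side (5 mm above the bench); axes as the tote's.
- cell_right (a point): Centre of the floor of the compartment on the tote's -y side (5 mm above the bench); axes as the tote's.
- carton_s1: Bystander: the larger carton, 66x160x90 mm, standing on the bench between taper and tote. Origin: centre of its underside; y along the long side.
- glue_stick: Bystander: glue stick standing upright, 28 mm diameter, 95 high. Origin: centre of its underside.
Things that resemble listed ones, but are neither listed nor needed, are in the scene too. What is shaped like the carton_s3 but pink is not meant.

How it is judged (in metres and radians):
On the way, in this order (a step that is already met when the one before it is completed fails the run):
1. the tray is pulled right out (at least 105 mm) (value of joint tray above 0.105 m), for 0.2 s.
2. both cartons lie flat on the tote's bottom, one in each compartment ((((x of carton_s2 in the frame of cell_left between -0.045 and 0.045 m and y of carton_s2 in the frame of cell_left between -0.04 and 0.04 m and z of carton_s2 in the frame of cell_left below 0.008 m and angle between carton_s2's own z axis and vertical below 0.1 rad) and (x of carton_s3 in the frame of cell_right between -0.045 and 0.045 m and y of carton_s3 in the frame of cell_right between -0.04 and 0.04 m and z of carton_s3 in the frame of cell_right below 0.008 m and angle between carton_s3's own z axis and vertical below 0.1 rad)) or ((x of carton_s2 in the frame of cell_right between -0.045 and 0.045 m and y of carton_s2 in the frame of cell_right between -0.04 and 0.04 m and z of carton_s2 in the frame of cell_right below 0.008 m and angle between carton_s2's own z axis and vertical below 0.1 rad) and (x of carton_s3 in the frame of cell_left between -0.045 and 0.045 m and y of carton_s3 in the frame of cell_left between -0.04 and 0.04 m and z of carton_s3 in the frame of cell_left below 0.008 m and angle between carton_s3's own z axis and vertical below 0.1 rad)))), for 0.2 s.
At the end, for the whole second after the job is handed in: Both cartons lie flat (within 6 degrees) and at rest on the bottom of the tote, one in each compartment, either way about; the tray is home (within 5 mm) ((((x of carton_s2 in the frame of cell_left between -0.045 and 0.045 m and y of carton_s2 in the frame of cell_left between -0.04 and 0.04 m and z of carton_s2 in the frame of cell_left below 0.008 m and angle between carton_s2's own z axis and vertical below 0.1 rad) and (x of carton_s3 in the frame of cell_right between -0.045 and 0.045 m and y of carton_s3 in the frame of cell_right between -0.04 and 0.04 m and z of carton_s3 in the frame of cell_right below 0.008 m and angle between carton_s3's own z axis and vertical below 0.1 rad)) or ((x of carton_s2 in the frame of cell_right between -0.045 and 0.045 m and y of carton_s2 in the frame of cell_right between -0.04 and 0.04 m and z of carton_s2 in the frame of cell_right below 0.008 m and angle between carton_s2's own z axis and vertical below 0.1 rad) and (x of carton_s3 in the frame of cell_left between -0.045 and 0.045 m and y of carton_s3 in the frame of cell_left between -0.04 and 0.04 m and z of carton_s3 in the frame of cell_left below 0.008 m and angle between carton_s3's own z axis and vertical below 0.1 rad))) and value of joint tray below 0.005 m and linear speed of each of carton_s2, carton_s3 below 0.02 m/s); the robot touches nothing.
It fails at once if the larger carton or the glue stick is shifted by more than 30 mm (distance of any of carton_s1, glue_stick from where it was at the start of the episode above 0.03 m).
It fails at once if a carton is dropped or thrown: it moves faster than 0.9 m/s out of the fingers (a fall of over 40 mm) ((linear speed of carton_s2 above 0.9 m/s and contact force between carton_s2 and the fingers below 0.1 N) or (linear speed of carton_s3 above 0.9 m/s and contact force between carton_s3 and the fingers below 0.1 N)).
It also fails if it takes over 72 s, if anything falls off the work surface, if the arm or the gripper's body presses on something with over 40 N, if the wrist force passes 120 N, or if a joint passes its speed limit or range.

## Working session

There is one attempt and no reset: what is moved stays moved. The work goes in short steps, Python scripts to look and compute and a tool call to move; the robot and the scene stay as the last step left them, time stands still between calls to the robot, and variables do not carry over. Pictures are saved under pics/ and viewed, at most 10 in all, crops included, and the job is handed in when it is done.

Besides the shell and the picture viewer there is one more tool, called after ">>>" as name([rows], argument=value, ...), one row to a line, values as JSON. servo_tool: Moves the arm, as the interface text tells. Its arguments: {"type":"object","properties":{"commands":{"type":"array","items":{"type":"array","items":{"type":"array","items":{"type":"number"}}}}},"required":["commands"]}

```bash
ls; mkdir -p pics
cat > h.py <<'E'
import numpy as np, cv2, pickle
from station import r
def cap(n,f):
    c=r.capture(n); cv2.imwrite(f'pics/{f}.png',cv2.cvtColor(c['pixels'],cv2.COLOR_RGB2BGR)); pickle.dump(c,open(f'pics/{f}.pkl','wb')); return c
def load(f): return pickle.load(open(f'pics/{f}.pkl','rb'))
def ray(c,u,v):
    K,R,t=map(np.array,(c['camera_matrix'],c['R'],c['t'])); d=R.T@np.linalg.solve(K,[u,v,1.]); return -R.T@t,d/np.linalg.norm(d)
def onz(c,u,v,z):
    o,d=ray(c,u,v); return o+d*(z-o[2])/d[2]
def tri(c1,p1,c2,p2):
    o1,d1=ray(c1,*p1);o2,d2=ray(c2,*p2); A=np.c_[d1,-d2]; s=np.linalg.lstsq(A,o2-o1,rcond=None)[0]
    a,b=o1+s[0]*d1,o2+s[1]*d2; return (a+b)/2,np.linalg.norm(a-b)
def proj(c,X):
    p=np.array(c['camera_matrix'])@(np.array(c['R'])@np.array(X)+c['t']); return p[:2]/p[2]
E
python3 - <<'E'
from h import *
for n in ['top','side','wrist']:
    c=cap(n,n+'0'); print(n,ray(c,320,200))
s=r.sense(); print(s)
a=np.vstack([cv2.imread('pics/top0.png')]);
E
```

```text
pics
top (array([-0.14155281,  0.10042224,  1.26779422]), array([ 0.45728005, -0.15899519, -0.87499456]))
side (array([-0.65903627, -0.1122705 ,  0.63902711]), array([ 0.89907086,  0.01692449, -0.43747589]))
wrist (array([ 0.10469009, -0.61993463,  0.38315676]), array([ 0.27266184,  0.08568119, -0.95828715]))
{'time_s': 0.15, 'joints': array([-5.91527785e+01,  2.20806092e+01,  4.00169086e-01, -1.88754990e-02,
       -6.84112658e+01, -1.48160726e+01]), 'joint_velocities': array([ 0.04834791, -0.11805621,  0.16256989,  0.04366697,  0.05553427,
        0.03578507]), 'effort': array([ 4.89348236e-05, -3.91052377e+01,  1.87586278e+01,  4.22236830e+00,
        1.23819272e-02, -1.33508615e-04]), 'tcp_pos': array([ 0.17249296, -0.6002941 ,  0.23273201]), 'ee_rot': array([[-9.61145207e-01, -2.76042715e-01, -5.57688023e-04],
       [-2.76043255e-01,  9.61143994e-01,  1.53120276e-03],
       [ 1.13341126e-04,  1.62565421e-03, -9.99998672e-01]]), 'wrist_force': array([ 0.19166869, -0.18219445, -0.09429964]), 'moment': array([ 0.01762779, -0.04974263, -0.00856834]), 'gripper_force': 0.0, 'gripper_width': 0.9975871585871597}
```

View pics/top0.png

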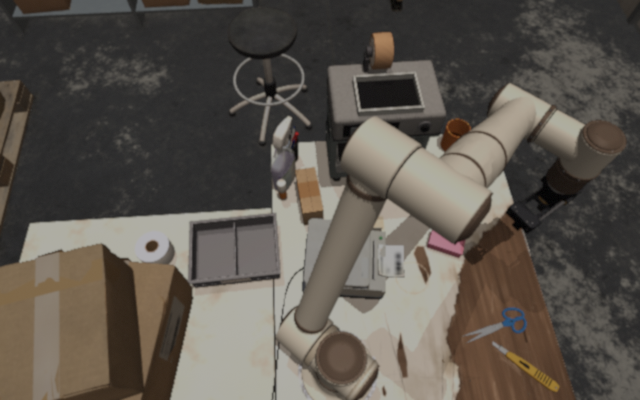

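View pics/side0.png

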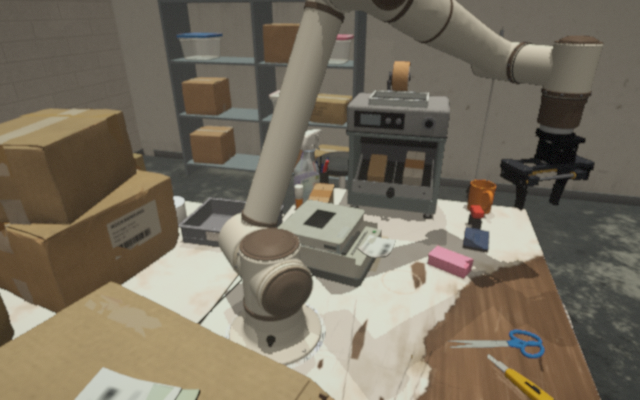

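Top view: tote (235,248), large carton_s1 (309,193), label printer (345,255), taper top (387,95), pink decoy (447,243), spray bottle (284,150), mug (455,133). Side view: taper (397,150), knob (389,192), cartons in the tray (377,166) and (413,166), glue stick about (298,190).

Run:
```python
from h import *
a=cv2.imread('pics/side0.png')[85:225,285:455]; a=cv2.resize(a,None,fx=4.5,fy=4,interpolation=cv2.INTER_CUBIC)
cv2.imwrite('pics/a.png',cv2.convertScaleAbs(a[:, :800],alpha=1.6,beta=10))
c=load('top0'); s=load('side0')
for p in [(189,221),(276,214),(279,277),(192,286)]: print('tote rim',onz(c,*p,.062))
for p in [(330,66),(436,62),(445,108),(329,125)]: print('taper top',onz(c,*p,.486))
```

```text
tote rim [0.55023034 0.28743262 0.062     ]
tote rim [0.4861414  0.02705918 0.062     ]
tote rim [0.28676377 0.07639979 0.062     ]
tote rim [0.34217482 0.31911239 0.062     ]
taper top [ 0.61557639 -0.18804624  0.486     ]
taper top [ 0.54314165 -0.44147004  0.486     ]
taper top [ 0.40321112 -0.3956612   0.486     ]
taper top [ 0.44386012 -0.1242592   0.486     ]
```

View pics/a.png

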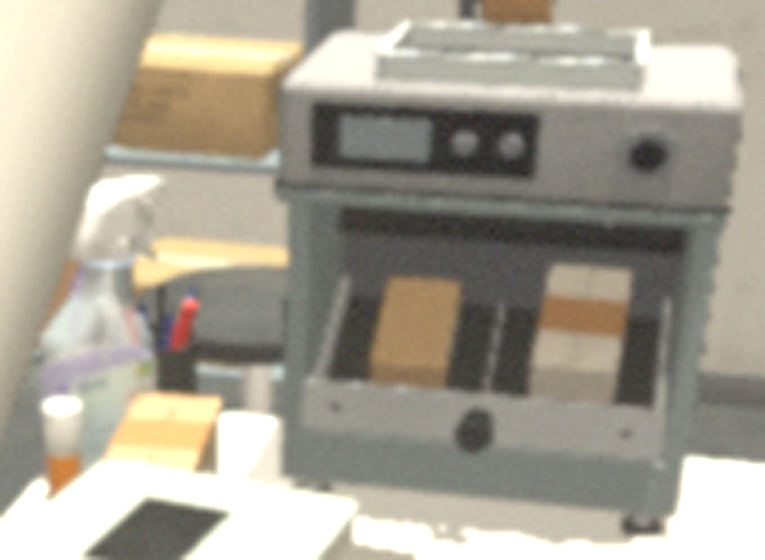

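Crop: brown plain carton in the left lane (415,330 crop) and a grey-white one with an orange band in the right lane (580,330); knob at (474,430) in the crop, about (390.3,192.5) in the image. Candidates for the wanted pieces: the two in the tray, the pink box (450,262 side; decoy) and the navy one (477,239). The two in the tray are the ones meant.

Run:
```python
from h import *
s=load('side0'); f=lambda u,v:(285+u/4.5,85+v/4)
print('knob',onz(s,*f(474,430),.102))
for p in [(277,187),(730,210)]: print('head low edge',onz(s,*f(*p),.285))
for p in [(308,378),(664,408)]: print('panel top',onz(s,*f(*p),.124))
for p in [(322,488),(643,525)]: print('feet',onz(s,*f(*p),.0))
for p in [(62,480)]: print('glue',onz(s,*f(*p),.03))
for p in [(282,93),(738,107)]: print('head top',onz(s,*f(*p),.47))
c=load('top0')
for p in [(382,297),(303,290),(386,238),(404,276),(380,247),(403,247)]: print('printer',p,onz(c,*p,.0),onz(c,*p,.1)) 
for p in [(296,170),(318,168),(322,216),(301,220)]: print('s1',onz(c,*p,.09))
```

```text
knob [ 0.5013922  -0.31736669  0.102     ]
head low edge [ 0.56397252 -0.17466544  0.285     ]
head low edge [ 0.50286382 -0.47603814  0.285     ]
panel top [ 0.55612765 -0.20112003  0.124     ]
panel top [ 0.49639242 -0.44921524  0.124     ]
feet [ 0.5981638  -0.21861279  0.        ]
feet [ 0.53051337 -0.45613986  0.        ]
glue [ 0.55291084 -0.01654742  0.03      ]
head top [ 0.08082146 -0.15100373  0.47      ]
head top [ 0.05298429 -0.3319933   0.47      ]
printer (382, 297) [ 0.14924055 -0.1967116   0.        ] [ 0.1263036  -0.17327453  0.1       ]
printer (303, 290) [0.24632942 0.01877368 0.        ] [0.21573438 0.02521389 0.1       ]
printer (386, 238) [ 0.32194121 -0.28345534  0.        ] [ 0.28538212 -0.25317616  0.1       ]
printer (404, 276) [ 0.18759087 -0.28553497  0.        ] [ 0.16162896 -0.25509176  0.1       ]
printer (380, 247) [ 2.99591167e-01 -2.53392834e-01  2.22044605e-16] [ 0.26479499 -0.22548491  0.1       ]
printer (403, 247) [ 0.27595092 -0.3219126   0.        ] [ 0.24301942 -0.28860003  0.1       ]
s1 [ 0.60321518 -0.07663418  0.09      ]
s1 [ 0.58744963 -0.14595714  0.09      ]
s1 [ 0.41955546 -0.1012259   0.09      ]
s1 [ 0.42743388 -0.036842    0.09      ]
```

```bash
cat >> h.py <<'E'
from scipy.spatial.transform import Rotation as Ro
def frame(yaw,tilt):
    """tool frame: yaw (deg) of the 'forward' axis, tilt of tool top back from it"""
    a,b=np.radians([yaw,tilt]); ex=np.array([np.cos(a),np.sin(a),0]); z=np.sin(b)*ex-np.cos(b)*np.array([0,0,1])
    y=np.array([-np.sin(a),np.cos(a),0]); return np.c_[np.cross(y,z),y,z]
def plan(P,R,frm=None):
    """shift mm + rotvec in tool axes from measured (or given) pose"""
    if frm is None: s=r.sense(); frm=(s['tcp_pos'],s['ee_rot'])
    p0,R0=frm; d=R0.T@(np.array(P)-p0)*1000; w=Ro.from_matrix(R0.T@R).as_rotvec()
    print('shift',d.round(1),'rot',w.round(3),'deg',np.degrees(np.linalg.norm(w)).round(1)); return (np.array(P),R)
def st():
    s=r.sense(); print('t',round(s['time_s'],2),'p',s['tcp_pos'].round(4),'j',s['joints'].round(0),'F',s['wrist_force'].round(1),'w',round(s['gripper_width'],3),round(s['gripper_force'],1)); return s
E
python3 - <<'E'
from h import *
k=np.array([.501,-.317,.102]); ex=np.array([.974,-.225,0])
plan(k-.10*ex+[0,0,.10],frame(-13,25))
E
```

```text
shift [-306.5  230.1   31.1] rot [ 0.112 -0.427  0.498] deg 38.2
```

>>> servo_tool([
  [[0,-30,25,0,0,0,0],[0,-70,55,0,0,0,0],[0,-110,85,0,0,0,0],[0,-145,112,0,0,0,0],[0,-180,135,0,0,0,0]],
])

```text
time_s: 0.65
tcp_pos: [0.3089, -0.4193, 0.2334]
ee_rot: [[-0.961, -0.276, -0.0], [-0.276, 0.961, 0.0], [0.0, 0.0, -1.0]]
wrist_force: [0.2, -0.3, -0.6]
gripper_width: 0.997
gripper_force: 0.0
```

Run:
```python
from h import *
st()
k=np.array([.501,-.317,.102]); ex=np.array([.974,-.225,0])
plan(k-.10*ex+[0,0,.10],frame(-13,25))
```

```text
t 0.65 p [ 0.3089 -0.4193  0.2334] j [-36.  12. -14.  -0. -64. -38.] F [ 0.2 -0.3 -0.6] w 0.997 0.0
shift [-125.5   93.7   31.5] rot [ 0.111 -0.427  0.499] deg 38.1
```

>>> servo_tool([
  [[0,-25,19,6,0.022,-0.085,0.1],[0,-50,38,12,0.044,-0.17,0.2],[0,-75,56,19,0.066,-0.255,0.3],[0,-100,75,25,0.089,-0.341,0.4],[0.4,-125,94,31,0.111,-0.427,0.499]],
])

```text
time_s: 1.15
tcp_pos: [0.4034, -0.2958, 0.2031]
ee_rot: [[-0.879, 0.23, 0.416], [0.209, 0.973, -0.097], [-0.428, 0.002, -0.904]]
wrist_force: [-0.4, -0.0, -0.1]
gripper_width: 0.963
gripper_force: 0.0
```

Run:
```python
from h import *
c=cap('wrist','w1');t=cap('top','t1');cap('side','s1'); st()
print(proj(c,[.501,-.317,.102]))
a=cv2.convertScaleAbs(cv2.imread('pics/w1.png'),alpha=1.4,beta=10); b=cv2.imread('pics/t1.png')[60:300,170:490]
cv2.imwrite('pics/b.png',a); cv2.imwrite('pics/t1c.png',cv2.convertScaleAbs(cv2.resize(b,None,fx=2.5,fy=2.5,interpolation=cv2.INTER_CUBIC),alpha=1.5,beta=10))
```

```text
t 1.3 p [ 0.4012 -0.2942  0.2014] j [-19.   2. -34.  -5. -30. -79.] F [ 0.7 -0.7  0.1] w 0.849 0.0
[319.81214189 230.03761542]
```

View pics/b.png

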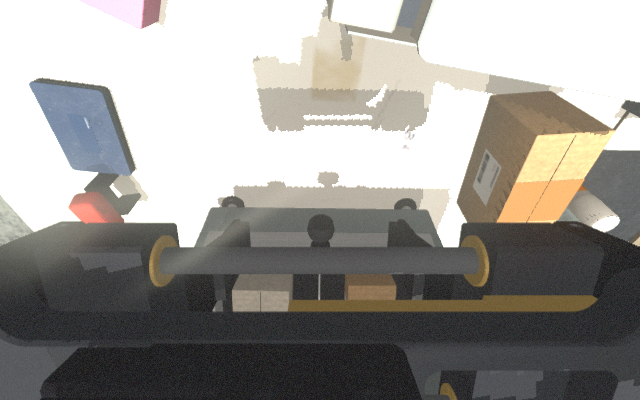

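View pics/t1c.png

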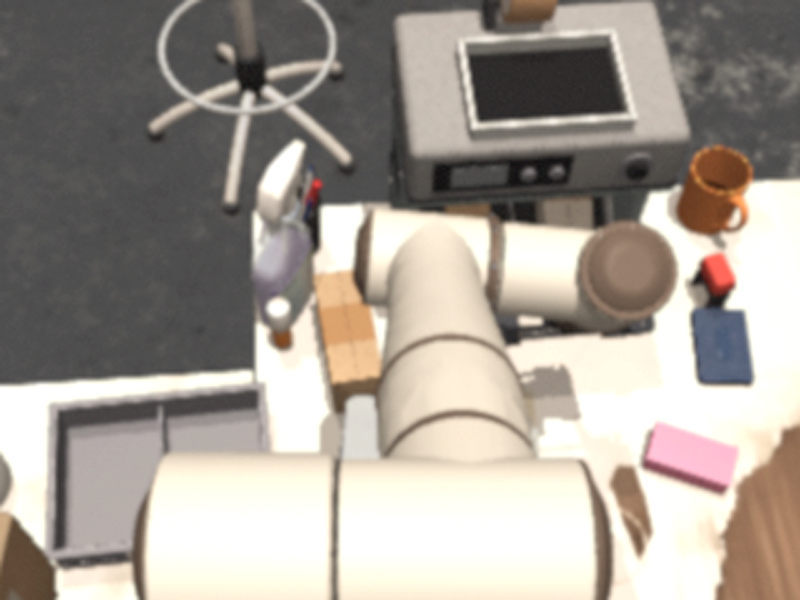

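Wrist view: knob at (320.5,228), predicted (320,230); feet at (233,203) and (405,205); white-grey carton (263,292) and brown (370,288) behind the panel. Top view: taper front level with mine, carton_s1 (345,330), tote (160,470), glue (281,320 crop).

Run:
```python
from h import *
c=load('w1')
print(onz(c,320.5,228,.102)); g=cv2.cvtColor(c['pixels'],cv2.COLOR_RGB2GRAY)
a,b=onz(c,233,203,.01),onz(c,405,205,.01); print(a,b,np.linalg.norm(a-b),np.degrees(np.arctan2(*(b-a)[:2])))
a,b=onz(c,212,208,.03),onz(c,431,210,.03); print(a,b,np.linalg.norm(a-b),np.degrees(np.arctan2(*(b-a)[:2])))
t=load('t1'); f=lambda u,v:(170+u/2.5,60+v/2.5)
for nm,P in [('headfront',[(402,195),(690,138)])]: pass
a,b=onz(t,*f(406,165),.48),onz(t,*f(690,137),.48); print(a,b,np.linalg.norm(a-b),np.degrees(np.arctan2(*(a-b)[:2])))
k=onz(c,320.5,228,.102);ex=np.array([np.cos(np.radians(-13)),np.sin(np.radians(-13)),0])
q=plan(k-.06*ex+[0,0,.0],frame(-13,25)); plan(k,frame(-13,25),q)
```

```text
[ 0.49807833 -0.31557039  0.102     ]
[ 0.51690679 -0.44555384  0.01      ] [ 0.57719632 -0.21033147  0.01      ] 0.2428258422974534 14.375933111268667
[ 0.50280714 -0.46447863  0.03      ] [ 0.57466533 -0.18043633  0.03      ] 0.29299083115797186 14.197048606757937
[ 0.44313019 -0.13234933  0.48      ] [ 0.38832229 -0.39241897  0.48      ] 0.26578209800044417 11.900555041040816
shift [  6.2   0.9 106.6] rot [ 0.001 -0.003  0.003] deg 0.2
shift [-54.4   0.   25.4] rot [0. 0. 0.] deg 0.0
```

>>> servo_tool([
  [[0.4,1,0,30,0,0,0],[0.4,3,0,60,0,0,-0.005],[0.4,5,0,90,0,0,-0.01],[0.4,6,1,107,0,0,-0.015],[0.4,6,1,107,0,0,-0.015]],
])

```text
time_s: 1.8
tcp_pos: [0.4415, -0.305, 0.1008]
ee_rot: [[-0.888, 0.213, 0.408], [0.19, 0.977, -0.095], [-0.419, -0.006, -0.908]]
wrist_force: [0.2, -0.0, 0.0]
gripper_width: 0.603
gripper_force: 0.0
```

>>> servo_tool([
  [[0.4,-18,0,8,0,0,0],[0.4,-36,0,17,0,0,0],[0.4,-50,0,23,0,0,0],[0.4,-54,0,25,0,0,0],[0.4,-54,0,25,0,0,0]],
])

```text
time_s: 2.3
tcp_pos: [0.4999, -0.3173, 0.1036]
ee_rot: [[-0.886, 0.212, 0.412], [0.19, 0.977, -0.096], [-0.423, -0.007, -0.906]]
wrist_force: [0.1, 0.1, -0.2]
gripper_width: 0.602
gripper_force: 0.0
```

Run:
```python
from h import *
c=cap('wrist','w2'); st(); cap('side','s2')
k=np.array([.4983,-.3157,.102]); plan(k,frame(-14,25))
print(proj(c,k)); cv2.imwrite('pics/b2.png',cv2.convertScaleAbs(c['pixels'][:,:,::-1],alpha=1.4,beta=10))
```

```text
t 2.35 p [ 0.4992 -0.317   0.1033] j [-18.  18. -29.  -7. -17. -78.] F [-1.2  0.7  0.2] w 0.598 0.0
shift [1.2 1.  0.8] rot [ 0.007 -0.     0.03 ] deg 1.8
[320.09340921 239.70030525]
```

View pics/b2.png

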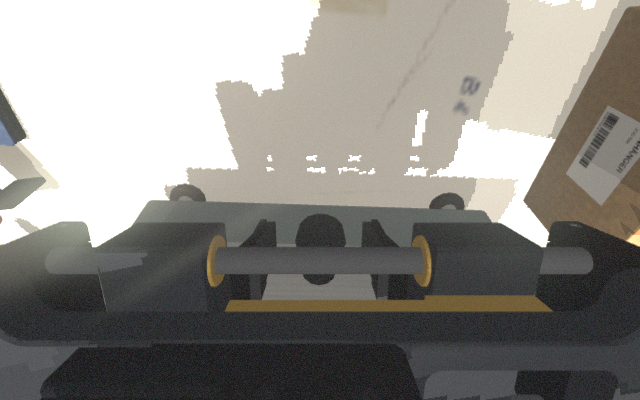

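Knob (320,238) sits between the fingers. Close and pull.

>>> servo_tool([
  [[0.5,1,1,1,0,0,0.03],[1,1,1,1,0,0,0.03],[1,1,1,1,0,0,0.03],[1,1,1,1,0,0,0.03],[1,1,1,1,0,0,0.03]],
])

```text
time_s: 2.9
tcp_pos: [0.499, -0.3162, 0.102]
ee_rot: [[-0.879, 0.239, 0.412], [0.219, 0.971, -0.096], [-0.423, 0.006, -0.906]]
wrist_force: [-1.8, -1.3, 1.2]
gripper_width: 0.311
gripper_force: 30.0
```

Run:
```python
from h import *
s=st(); a=np.radians(-14); plan(s['tcp_pos']-.118*np.array([np.cos(a),np.sin(a),0]),s['ee_rot'])
```

```text
t 2.9 p [ 0.499  -0.3162  0.102 ] j [-18.  19. -30.  -7. -17. -80.] F [-1.8 -1.3  1.2] w 0.311 30.0
shift [106.9   0.4 -49.9] rot [0. 0. 0.] deg 0.0
```

>>> servo_tool([
  [[1,7,0,-3,0,0,0],[1,18,0,-8,0,0,0],[1,31,0,-14,0,0,0],[1,44,0,-20,0,0,0],[1,56,0,-26,0,0,0]],
])

```text
time_s: 3.4
tcp_pos: [0.4383, -0.3007, 0.102]
ee_rot: [[-0.879, 0.239, 0.412], [0.219, 0.971, -0.096], [-0.423, 0.006, -0.906]]
wrist_force: [3.2, -1.2, -2.2]
gripper_width: 0.31
gripper_force: 30.0
```

>>> servo_tool([
  [[1,13,0,-6,0,0,0],[1,26,0,-12,0,0,0],[1,38,0,-18,0,0,0],[1,47,0,-22,0,0,0],[1,52,0,-24,0,0,0]],
])

```text
time_s: 3.9
tcp_pos: [0.3901, -0.2886, 0.1038]
ee_rot: [[-0.874, 0.237, 0.424], [0.215, 0.971, -0.1], [-0.435, 0.004, -0.9]]
wrist_force: [34.6, 2.1, -27.3]
gripper_width: 0.307
gripper_force: 30.0
```

Run:
```python
from h import *
s=st(); print(s['tcp_pos']-[.499,-.3162,.102])
```

```text
t 3.9 p [ 0.3901 -0.2886  0.1038] j [-19.  10. -41. -11. -14. -74.] F [ 34.6   2.1 -27.3] w 0.307 30.0
[-0.1089167   0.02756933  0.00178263]
```

>>> servo_tool([
  [[1,-3,0,1,0,0,0],[0.6,-4,0,2,0,0,0],[0.5,-4,0,2,0,0,0],[0.5,-4,0,2,0,0,0],[0.5,-4,0,-6,0,0,0]],
])

```text
time_s: 4.4
tcp_pos: [0.3831, -0.2874, 0.1074]
ee_rot: [[-0.881, 0.239, 0.408], [0.22, 0.971, -0.094], [-0.419, 0.007, -0.908]]
wrist_force: [0.3, -0.2, -0.0]
gripper_width: 0.491
gripper_force: 0.0
```

>>> servo_tool([
  [[0.5,0,0,-15,0,0,0],[0.5,0,0,-40,0,0,0],[0.5,0,0,-70,0,0,0],[0.3,0,0,-95,0,0,0],[0,0,0,-110,0,0,0]],
])

```text
time_s: 4.9
tcp_pos: [0.3382, -0.2773, 0.2103]
ee_rot: [[-0.879, 0.239, 0.413], [0.219, 0.971, -0.097], [-0.425, 0.005, -0.905]]
wrist_force: [0.2, -0.9, -0.1]
gripper_width: 0.606
gripper_force: 0.0
```

Run:
```python
from h import *
st(); c=cap('wrist','w3'); cap('side','s3'); cap('top','t3')
k=np.array([.499,-.3162,.102])-.114*np.array([.97,-.242,0])
print(proj(c,k)); cv2.imwrite('pics/b3.png',cv2.convertScaleAbs(c['pixels'][:,:,::-1],alpha=1.4,beta=10))
```

```text
t 4.9 p [ 0.3382 -0.2773  0.2103] j [-20.  -6. -39.  -6. -32. -80.] F [ 0.2 -0.9 -0.1] w 0.606 0.0
[318.65670946 191.27586977]
```

View pics/b3.png

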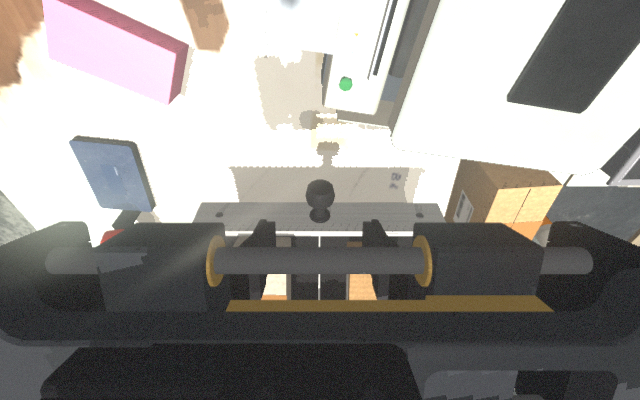

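Knob (320,194) as expected for the tray right out; cartons white (279,283) and brown (361,283) partly hidden. Back up and lean for a view of them.

Run:
```python
from h import *
c=load('w3'); k=onz(c,320,194,.102); print(k, np.linalg.norm(k-[.4983,-.3157,.102]))
ex=np.array([np.cos(np.radians(-14)),np.sin(np.radians(-14)),0])
plan(k-.05*ex+[0,0,.22],frame(-14,37))
```

```text
[ 0.39212312 -0.28817006  0.102     ] 0.1096878610372774
shift [ -51.8    3.  -100.3] rot [ 0.006 -0.207 -0.001] deg 11.9
```

>>> servo_tool([
  [[0,-13,1,-25,0,-0.05,0],[0,-26,2,-50,0,-0.1,0],[0,-39,2,-75,0,-0.15,0],[0,-52,3,-100,0,-0.2,0],[0,-52,3,-100,0,-0.21,0]],
])

```text
time_s: 5.55
tcp_pos: [0.3455, -0.2768, 0.3237]
ee_rot: [[-0.771, 0.239, 0.59], [0.192, 0.971, -0.141], [-0.607, 0.005, -0.795]]
wrist_force: [0.4, 0.1, 0.3]
gripper_width: 0.991
gripper_force: 0.0
```

Run:
```python
from h import *
st(); c=cap('wrist','w4'); s=cap('side','s4'); t=cap('top','t4')
a=cv2.convertScaleAbs(c['pixels'][:,:,::-1],alpha=1.4,beta=10)[60:330,100:540]
b=cv2.convertScaleAbs(cv2.resize(s['pixels'][120:230,330:470,::-1],None,fx=2.5,fy=2.5,interpolation=cv2.INTER_CUBIC),alpha=1.5,beta=10)
o=np.zeros((560,800,3),np.uint8); o[:270,:440]=a; o[285:560,:350]=b
b=cv2.convertScaleAbs(cv2.resize(t['pixels'][90:240,310:450,::-1],None,fx=2.5,fy=2.5,interpolation=cv2.INTER_CUBIC),alpha=1.5,beta=10)
o[:375,445:795]=b; cv2.imwrite('pics/b4.png',o)
```

```text
t 5.55 p [ 0.3455 -0.2768  0.3237] j [-21. -16. -33.  -8. -36. -78.] F [0.4 0.1 0.3] w 0.991 0.0
```

View pics/b4.png

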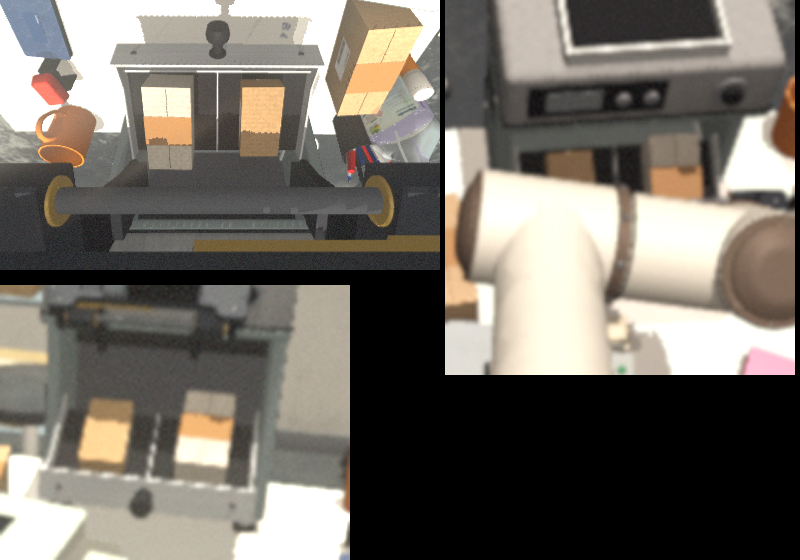

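Top-left (wrist): knob (218,36), white carton top (142–191, 87–168), brown carton (240–283, 80–156); bottom-left (side): brown (106,435), white (205,435). Enlarge for the corners.

Run:
```python
from h import *
c=load('w4'); s=load('s4')
a=cv2.resize(c['pixels'][120:240,230:400,::-1],None,fx=4,fy=4,interpolation=cv2.INTER_CUBIC)
b=cv2.resize(s['pixels'][150:210,340:440,::-1],None,fx=7,fy=7,interpolation=cv2.INTER_CUBIC)
o=np.zeros((600,800,3),np.uint8); o[:300]=0
a=cv2.resize(a,(510,360)); b=cv2.resize(b,(400,240))
o[:360,:510]=a; o[360:600,:400]=b; o=cv2.convertScaleAbs(o,alpha=1.3,beta=5); cv2.imwrite('pics/b5.png',o)
```

```text
(no output)
```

View pics/b5.png

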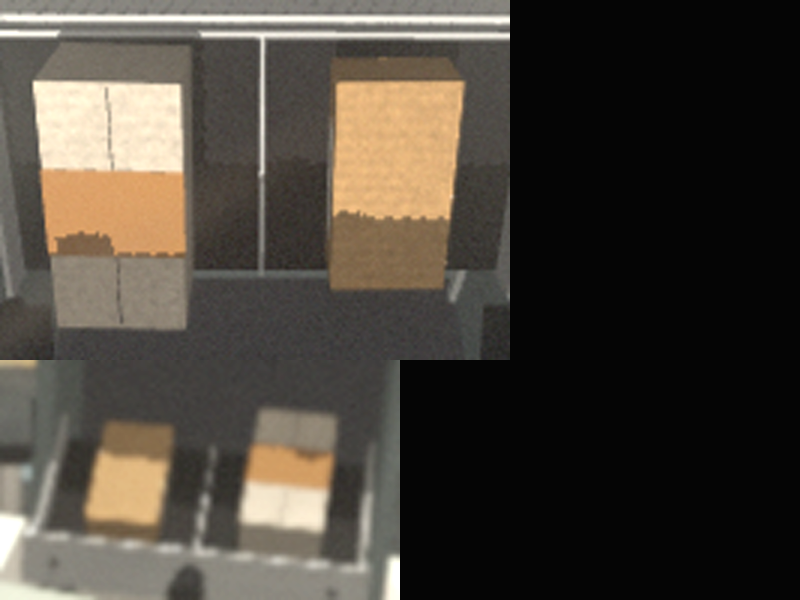

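White carton (wrist enlargement): top corners (33,81),(181,84),(187,329),(57,326) = carton_s2 (taller, longer); brown: (335,81),(464,81),(444,290),(330,288) = carton_s3. Planar PnP with the known sizes.

```bash
cat > pnp.py <<'E'
from h import *
def quad(c,px,w,l):
    obj=np.array([[w/2,-l/2,0],[-w/2,-l/2,0],[-w/2,l/2,0],[w/2,l/2,0]])
    K=np.array(c['camera_matrix'],float); out=[]
    n,rv,tv,e=cv2.solvePnPGeneric(obj,np.array(px,float),K,None,flags=cv2.SOLVEPNP_IPPE)
    for a,b,er in zip(rv,tv,e):
        Rw=np.array(c['R']).T@Ro.from_rotvec(a.ravel()).as_matrix(); P=np.array(c['R']).T@(b.ravel()-c['t'])
        z=Rw[:,2]; y=Rw[:,1]
        print('centre',P.round(4),'err',er.round(2),'tilt',np.degrees(np.arccos(abs(z[2]))).round(1),'z',z.round(3),'yaw of long',np.degrees(np.arctan2(y[1],y[0])).round(1)); out.append((P,Rw))
    return out
E
python3 - <<'E'
from pnp import *
c=load('w4'); s=load('s4'); f=lambda L:[(230+u/3-.17,120+v/3-.17) for u,v in L]
# order: front-right(in taper y-)...: image left = taper right(-y)
W=f([(33,81),(181,84),(187,329),(57,326)]); B=f([(335,81),(464,81),(444,290),(330,288)])
for q,w,l in [(W,.061,.12),(B,.055,.105)]:
    for P,R in quad(c,q,w,l): print('   side px',((proj(s,P)-[340,150])*4).round(0)+[0,360])
E
```

```text
centre [ 0.4786 -0.3772  0.166 ] err [0.1] tilt 26.0 z [-0.426  0.099  0.899] yaw of long -15.5
centre [ 0.4714 -0.3743  0.1627] err [2.25] tilt 80.2 z [-0.836  0.521  0.171] yaw of long 15.8
   side px [289. 468.]
   side px [286. 475.]
centre [ 0.5127 -0.2573  0.1502] err [0.04] tilt 25.3 z [-0.424  0.049  0.904] yaw of long -13.1
centre [ 0.5069 -0.2564  0.1481] err [1.65] tilt 77.3 z [-0.975  0.023  0.22 ] yaw of long -38.9
   side px [128. 469.]
   side px [128. 474.]
```

Both solutions check (tilt 25–26°, spacing 125 mm, and they reproject onto the side view). Go for carton_s2.

Run:
```python
from h import *
C=np.array([.4786,-.3772,.166]); n=np.array([-.426,.099,.899]); R=frame(-15,32); T=C-.036*n
q=plan(T-.11*R[:,2],R); plan(T,R,q); print(T)
```

```text
shift [-35.1 -65.5 140.5] rot [0.017 0.084 0.013] deg 5.0
shift [  0.   0. 110.] rot [0. 0. 0.] deg 0.0
[ 0.493936 -0.380764  0.133636]
```

>>> servo_tool([
  [[0.13,-9,-16,35,0,0.02,0],[0.13,-18,-33,70,0.01,0.04,0.01],[0.13,-28,-52,110,0.015,0.07,0.01],[0.13,-35,-65,140,0.017,0.084,0.013],[0.13,-35,-65,140,0.017,0.084,0.013]],
])

```text
time_s: 6.2
tcp_pos: [0.439, -0.3664, 0.2228]
ee_rot: [[-0.823, 0.26, 0.506], [0.223, 0.966, -0.134], [-0.523, 0.003, -0.852]]
wrist_force: [-0.8, 0.5, -0.1]
gripper_width: 0.87
gripper_force: 0.0
```

Run:
```python
from h import *
st(); c=cap('wrist','w5')
C=np.array([.4786,-.3772,.166]); n=np.array([-.426,.099,.899]); R=frame(-15,32); T=C-.036*n
plan(T,R)
print(proj(c,C-.06*np.array([.87,-.235,.43])))
cv2.imwrite('pics/b6.png',cv2.convertScaleAbs(c['pixels'][:,:,::-1],alpha=1.3,beta=5))
```

```text
t 6.2 p [ 0.439  -0.3664  0.2228] j [-28.   7. -24. -14. -29. -67.] F [-0.8  0.5 -0.1] w 0.87 0.0
shift [ -1.3  -0.3 107.8] rot [ 0.001 -0.005 -0.001] deg 0.3
[317.6124125  138.52817181]
```

View pics/b6.png

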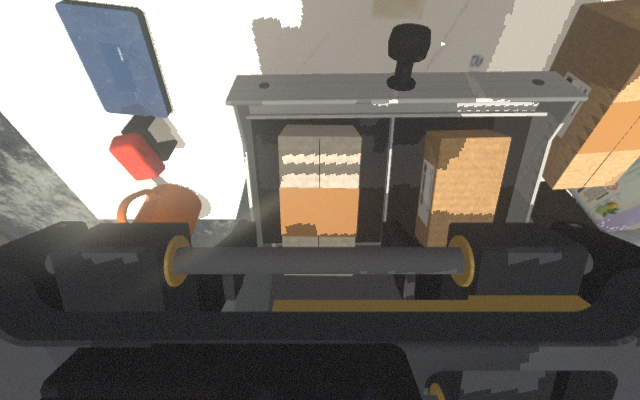

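White carton's near top edge is at (320,138), predicted (318,139); good. Descend and grip.

>>> servo_tool([
  [[0.13,0,1,25,0,0,0],[0.13,-1,1,50,0,0,0],[0.13,-1,1,75,0,0,0],[0.13,-1,1,98,0,0,0],[0.13,-1,1,107,0,0,0]],
])

```text
time_s: 6.75
tcp_pos: [0.494, -0.3787, 0.1375]
ee_rot: [[-0.819, 0.258, 0.512], [0.219, 0.966, -0.136], [-0.53, 0.001, -0.848]]
wrist_force: [-0.4, -0.4, -0.5]
gripper_width: 0.864
gripper_force: 0.0
```

>>> servo_tool([
  [[0.15,0,0,0,0,0,0],[0.5,0,0,0,0,0,0],[0.6,0,0,0,0,0,0],[0.6,0,0,0,0,0,0],[0.6,0,0,0,0,0,0]],
])

```text
time_s: 7.25
tcp_pos: [0.4947, -0.3798, 0.1414]
ee_rot: [[-0.816, 0.258, 0.517], [0.218, 0.966, -0.139], [-0.535, -0.001, -0.845]]
wrist_force: [-1.9, 1.1, 4.4]
gripper_width: 0.687
gripper_force: 30.0
```

>>> servo_tool([
  [[0.6,0,0,-12,0,0,0],[0.6,0,0,-30,0,0,0],[0.6,0,0,-50,0,0,0],[0.6,0,0,-72,0,0,0],[0.6,0,0,-95,0,0,0]],
])

```text
time_s: 7.75
tcp_pos: [0.4444, -0.3659, 0.2208]
ee_rot: [[-0.818, 0.258, 0.514], [0.219, 0.966, -0.138], [-0.532, -0.0, -0.847]]
wrist_force: [0.3, 0.4, -0.9]
gripper_width: 0.689
gripper_force: 29.9
```

Run:
```python
from h import *
s=st(); cap('side','s6'); ex=np.array([.97,-.242,0]); ey=np.array([.242,.97,0]); c=np.array([.416,.177,0])
R=frame(-14,32); q=plan(s['tcp_pos']-.06*ex+[0,0,.05],R)
q=plan([.36,-.10,.28],R,q); q=plan(c+.0*ey+[0,0,.28]-.06*ex,frame(-14,20),q)
```

```text
t 7.75 p [ 0.4444 -0.3659  0.2208] j [-27.   7. -24. -14. -28. -67.] F [ 0.3  0.4 -0.9] w 0.689 29.9
shift [ 26.   -0.6 -70.9] rot [-0.011  0.008 -0.013] deg 1.1
shift [ 68.2 237.6 -53.5] rot [0. 0. 0.] deg 0.0
shift [ 61.6 282.3 -38.5] rot [ 0.     0.209 -0.   ] deg 12.0
```

>>> servo_tool([
  [[0.6,4,0,-10,0,0,0],[0.6,10,0,-25,0,0,0],[0.6,16,5,-42,0,0,0],[0.6,22,14,-58,0,0,0],[0.6,28,28,-70,0,0,0]],
])

```text
time_s: 8.3
tcp_pos: [0.3929, -0.3235, 0.2644]
ee_rot: [[-0.817, 0.26, 0.514], [0.22, 0.966, -0.138], [-0.532, -0.0, -0.847]]
wrist_force: [-0.4, 0.7, -0.6]
gripper_width: 0.687
gripper_force: 29.9
```

>>> servo_tool([
  [[0.6,8,25,-8,0,0,0],[0.6,18,54,-16,0,0,0],[0.6,28,86,-22,0,0,0],[0.6,36,120,-28,0,0,0],[0.6,40,155,-32,0,0,0]],
])

```text
time_s: 8.8
tcp_pos: [0.3829, -0.164, 0.269]
ee_rot: [[-0.818, 0.26, 0.513], [0.22, 0.966, -0.139], [-0.531, -0.001, -0.847]]
wrist_force: [-0.6, -0.3, -0.5]
gripper_width: 0.693
gripper_force: 29.9
```

>>> servo_tool([
  [[0.6,6,35,-4,0,0,0],[0.6,12,70,-8,0,0,0],[0.6,18,105,-12,0,0,0],[0.6,24,140,-16,0,0.03,0],[0.6,30,175,-20,0,0.06,0]],
])

```text
time_s: 9.3
tcp_pos: [0.3937, 0.0141, 0.2702]
ee_rot: [[-0.848, 0.258, 0.463], [0.226, 0.966, -0.125], [-0.479, -0.001, -0.878]]
wrist_force: [1.5, -0.3, -0.7]
gripper_width: 0.686
gripper_force: 29.9
```

Run:
```python
from h import *
s=st(); t=cap('top','t7'); ex=np.array([.97,-.242,0]); ey=np.array([.242,.97,0]); c=np.array([.416,.177,0])
q=plan(c-.07*ex+[0,0,.28],frame(-14,20))
# tote rim lines
cr=t['pixels'][190:310,165:300,::-1]; cv2.imwrite('pics/b7.png',cv2.convertScaleAbs(cv2.resize(cr,None,fx=4.5,fy=4.5,interpolation=cv2.INTER_CUBIC),alpha=1.4,beta=5))
```

```text
t 9.3 p [0.3937 0.0141 0.2702] j [  41.  -17.  -53.   35.  -43. -170.] F [ 1.5 -0.3 -0.7] w 0.686 29.9
shift [ 75.8 156.4 -50.1] rot [-0.002  0.153 -0.009] deg 8.8
```

Run:
```python
from h import *
ex=np.array([.97,-.242,0]); ey=np.array([.242,.97,0]); c=np.array([.416,.177,0])
q=plan([.39,.06,.28],frame(-14,6.5))
```

```text
shift [ 10.7  37.3 -14.6] rot [-0.     0.389 -0.009] deg 22.3
```

View pics/b7.png

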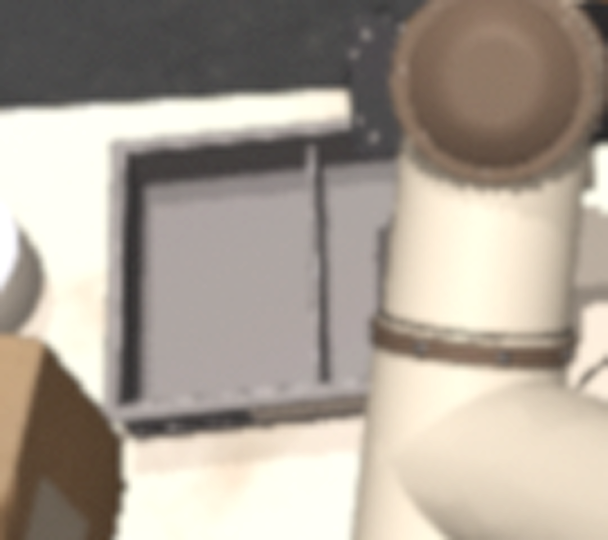

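Run:
```python
from h import *
t=load('t7'); s=load('side0'); f=lambda u,v:(165+u/4.5,190+v/4.5)
a,b=onz(t,*f(115,143),.062),onz(t,*f(112,412),.062); p,q=onz(t,*f(312,148),.041),onz(t,*f(325,382),.041)
print('left rim',a,b,np.linalg.norm(a-b)); print('part',p,q,np.linalg.norm(p-q))
print('box',tri(t,(192,294),s,(174,180)),tri(t,(174,267),s,(135,170)))
for z in (.1,.2,.3): print(onz(t,192,294,z),onz(t,174,267,z),onz(s,174,180,z))
```

```text
left rim [0.54602393 0.28341983 0.062     ] [0.35721843 0.32226556 0.062     ] 0.19276023154433658
part [0.50953141 0.15789445 0.041     ] [0.34062864 0.19047913 0.041     ] 0.17201717418707907
box (array([0.25045327, 0.28067607, 0.24993889]), np.float64(0.017652673115264382)) (array([0.30312207, 0.34799801, 0.26544958]), np.float64(0.07741680699373303))
[0.30446858 0.31664792 0.1       ] [0.39852429 0.34946594 0.1       ] [0.60479754 0.42046634 0.1       ]
[0.26627509 0.29813218 0.2       ] [0.35227667 0.32813995 0.2       ] [0.37033182 0.32163331 0.2       ]
[0.2280816  0.27961645 0.3       ] [0.30602904 0.30681396 0.3       ] [0.13586609 0.22280028 0.3       ]
```

>>> servo_tool([
  [[0.6,2,7,-3,0,0.07,0],[0.6,4,14,-6,0,0.14,0],[0.6,6,22,-9,0,0.22,0],[0.6,8,30,-12,0,0.3,0],[0.6,11,37,-15,0,0.389,-0.009]],
])

```text
time_s: 9.85
tcp_pos: [0.3877, 0.0539, 0.2785]
ee_rot: [[-0.963, 0.249, 0.104], [0.248, 0.968, -0.03], [-0.108, -0.003, -0.994]]
wrist_force: [-0.6, -1.1, -0.6]
gripper_width: 0.69
gripper_force: 29.9
```

```bash
cat > cart.py <<'E'
from h import *
def rel(C,n,yaw,h,T,R):
    "carton base pose in tool frame"
    n=np.array(n)/np.linalg.norm(n); a=np.radians(yaw); y=np.array([np.cos(a),np.sin(a),0]); y-=n*(y@n); y/=np.linalg.norm(y)
    Rc=np.c_[np.cross(y,n),y,n]; return R.T@(np.array(C)-h*n-T), R.T@Rc
def place(p,Rr,P,yaw):
    "tool pose putting carton base flat at P, long side at yaw"
    a=np.radians(yaw); Rc=np.c_[[np.sin(a),-np.cos(a),0],[np.cos(a),np.sin(a),0],[0,0,1]]; R=Rc@Rr.T
    return np.array(P)-R@p,R
ex=np.array([np.cos(np.radians(-12)),np.sin(np.radians(-12)),0]); ey=np.array([-ex[1],ex[0],0]); tote=np.array([.425,.177,.005])
E
python3 - <<'E'
from cart import *
R0=np.array([[-0.816,0.258,0.517],[0.218,0.966,-0.139],[-0.535,-0.001,-0.845]])
T0=np.array([.4947,-.3798,.1414])
p,Rr=rel([.4786,-.3772,.166],[-.426,.099,.899],-15.5,.055,T0,R0); print(p,Ro.from_matrix(Rr).as_euler('xyz',True))
P,R=place(p,Rr,tote+.063*ey+.02*ex-.006*ey,-12); print(P,R.round(3)); s=st()
q=plan(P+[0,0,.12],R); q2=plan(P+[0,0,.01],R,q)
E
```

```text
[ 0.00669219 -0.00083207  0.02519336] [173.56162758  -0.75009193 -88.89579223]
[0.46040456 0.22906583 0.03077565] [[-0.976  0.19   0.107]
 [ 0.188  0.981 -0.036]
 [-0.112 -0.015 -0.994]]
t 9.85 p [0.3877 0.0539 0.2785] j [  36.   -7.  -30.    5.  -64. -143.] F [-0.6 -1.1 -0.6] w 0.69 29.9
shift [-12.8 188.2 129.3] rot [ 0.005 -0.004 -0.061] deg 3.5
shift [ 12.3   1.7 109.3] rot [0. 0. 0.] deg 0.0
```

>>> servo_tool([
  [[0.6,-1,20,3,0,0,-0.01],[0.6,-3,50,10,0,0,-0.02],[0.6,-6,85,22,0,0,-0.03],[0.6,-9,120,38,0,0,-0.045],[0.6,-12,150,55,0,0,-0.06]],
])

```text
time_s: 10.35
tcp_pos: [0.4437, 0.1951, 0.2239]
ee_rot: [[-0.976, 0.191, 0.108], [0.189, 0.981, -0.031], [-0.112, -0.01, -0.994]]
wrist_force: [-0.8, -0.0, -0.5]
gripper_width: 0.687
gripper_force: 29.9
```

>>> servo_tool([
  [[0.6,0,18,12,0,0,0],[0.6,0,32,28,0,0,0],[0.6,0,38,48,0,0,0],[0.6,0,38,65,0,0,0],[0.6,0,38,72,0,0,0]],
])

```text
time_s: 10.85
tcp_pos: [0.4574, 0.2279, 0.1506]
ee_rot: [[-0.976, 0.193, 0.104], [0.19, 0.981, -0.035], [-0.109, -0.014, -0.994]]
wrist_force: [-0.1, -0.6, -1.1]
gripper_width: 0.683
gripper_force: 29.9
```

Run:
```python
from cart import *
s=st(); R=np.array([[-0.976,.19,.107],[.188,.981,-.036],[-.112,-.015,-.994]]); R=Ro.from_matrix(R).as_matrix()
plan([.4604,.2291,.036],R); c=cap('wrist','w8')
# visible carton? print colour mask of pale carton face and orange band
hsv=cv2.cvtColor(c['pixels'],cv2.COLOR_RGB2HSV); m=cv2.inRange(hsv,(5,110,90),(22,255,255)); n,l,stt,ce=cv2.connectedComponentsWithStats(m)
print([(x.tolist(),y.round().tolist()) for x,y in zip(stt[1:],ce[1:]) if x[4]>200])
```

```text
t 10.85 p [0.4574 0.2279 0.1506] j [  48.   14.  -28.    8.  -46. -155.] F [-0.1 -0.6 -1.1] w 0.683 29.9
shift [  9.8   3.4 114.1] rot [ 0.001 -0.003 -0.002] deg 0.2
[([272, 234, 63, 12, 342], [302.0, 239.0]), ([351, 234, 41, 13, 400], [375.0, 240.0]), ([253, 283, 132, 17, 1447], [320.0, 292.0])]
```

>>> servo_tool([
  [[0.6,2,1,15,0,0,0],[0.6,4,2,35,0,0,0],[0.6,6,3,55,0,0,0],[0.6,8,3,75,0,0,0],[0.6,9,3,92,0,0,0]],
])

```text
time_s: 11.4
tcp_pos: [0.4603, 0.2308, 0.0604]
ee_rot: [[-0.975, 0.192, 0.108], [0.19, 0.981, -0.031], [-0.112, -0.01, -0.994]]
wrist_force: [-0.3, -0.9, -0.8]
gripper_width: 0.687
gripper_force: 29.9
```

>>> servo_tool([
  [[0.6,0,0,6,0,0,0],[0.6,1,0,12,0,0,0],[0.6,1,0,17,0,0,0],[0.6,1,0,20,0,0,0],[0.6,1,0,21,0,0,0]],
])

```text
time_s: 11.9
tcp_pos: [0.4616, 0.2305, 0.0397]
ee_rot: [[-0.975, 0.192, 0.108], [0.19, 0.981, -0.031], [-0.112, -0.01, -0.994]]
wrist_force: [-0.2, 0.2, -0.4]
gripper_width: 0.688
gripper_force: 29.9
```

>>> servo_tool([
  [[0.6,0,0,2,0,0,0],[0.6,0,0,4,0,0,0],[0.6,0,0,6,0,0,0],[0.6,0,0,7,0,0,0],[0.6,0,0,7,0,0,0]],
])

```text
time_s: 12.4
tcp_pos: [0.4621, 0.2301, 0.0325]
ee_rot: [[-0.975, 0.192, 0.108], [0.19, 0.981, -0.032], [-0.112, -0.01, -0.994]]
wrist_force: [-0.5, -0.1, -1.0]
gripper_width: 0.685
gripper_force: 29.9
```

>>> servo_tool([
  [[0.6,0,0,1,0,0,0],[0.6,0,0,2,0,0,0],[0.6,0,0,3,0,0,0],[0.6,0,0,4,0,0,0],[0.6,0,0,5,0,0,0]],
])

```text
time_s: 12.9
tcp_pos: [0.4627, 0.23, 0.0276]
ee_rot: [[-0.975, 0.192, 0.108], [0.19, 0.981, -0.031], [-0.112, -0.01, -0.994]]
wrist_force: [0.3, -0.5, -1.8]
gripper_width: 0.685
gripper_force: 29.9
```

>>> servo_tool([
  [[0.6,0,0,1,0,0,0],[0.6,0,0,2,0,0,0],[0.6,0,0,3,0,0,0],[0.6,0,0,4,0,0,0],[0.6,0,0,4,0,0,0]],
])

```text
time_s: 13.4
tcp_pos: [0.4631, 0.2299, 0.0242]
ee_rot: [[-0.975, 0.192, 0.108], [0.19, 0.981, -0.031], [-0.112, -0.01, -0.994]]
wrist_force: [-2.4, -0.6, 4.3]
gripper_width: 0.689
gripper_force: 30.0
```

>>> servo_tool([
  [[0.22,0,0,0,0,0,0],[0.22,0,0,0,0,0,0],[0.22,0,0,0,0,0,0],[0.22,0,0,-4,0,0,0],[0.22,0,0,-12,0,0,0]],
])

```text
time_s: 13.9
tcp_pos: [0.4615, 0.2299, 0.0354]
ee_rot: [[-0.976, 0.192, 0.107], [0.19, 0.981, -0.033], [-0.111, -0.011, -0.994]]
wrist_force: [-0.1, -0.1, 0.0]
gripper_width: 0.778
gripper_force: 0.0
```

>>> servo_tool([
  [[0.22,0,0,-15,0,0,0],[0.22,0,0,-40,0,0,0],[0.22,0,0,-75,0,0,0],[0.22,0,0,-115,0,0,0],[0.22,0,0,-160,0,0,0]],
])

```text
time_s: 14.4
tcp_pos: [0.4437, 0.2349, 0.1962]
ee_rot: [[-0.976, 0.192, 0.107], [0.19, 0.981, -0.032], [-0.111, -0.011, -0.994]]
wrist_force: [1.2, 0.5, 0.5]
gripper_width: 0.779
gripper_force: 0.0
```

Run:
```python
from pnp import *
from cart import *
st(); c=cap('wrist','w9'); cap('top','t9')
# base position of s2 implied by release pose; project its top corners vs. pale/orange mask
hsv=cv2.cvtColor(c['pixels'],cv2.COLOR_RGB2HSV); print('centre px',proj(c,tote+.057*ey+.02*ex+[0,0,.055]),'floor cell',proj(c,tote+.063*ey))
m=cv2.inRange(hsv,(5,90,60),(25,255,255)); n,l,stt,ce=cv2.connectedComponentsWithStats(m)
print([(x.tolist(),y.round().tolist()) for x,y in zip(stt[1:],ce[1:]) if x[4]>300])
R=frame(-14,20); q=plan([.39,.0,.28],R)
C=np.array([.5127,-.2573,.1502]);
```

```text
t 14.4 p [0.4437 0.2349 0.1962] j [  50.   10.  -26.    7.  -52. -155.] F [1.2 0.5 0.5] w 0.779 0.0
centre px [315.98090498 184.68663845] floor cell [322.14590197 152.94425934]
[([397, 0, 243, 100, 14138], [540.0, 33.0]), ([289, 164, 60, 39, 2244], [319.0, 183.0]), ([178, 235, 24, 52, 600], [187.0, 261.0]), ([439, 238, 21, 49, 485], [452.0, 266.0]), ([256, 295, 326, 17, 4056], [429.0, 304.0])]
shift [   1.2 -244.6  -79.3] rot [ 0.014 -0.228  0.051] deg 13.4
```

Orange band of the placed carton is at (319,183), predicted (316,185), so carton_s2 lies as planned. Return for carton_s3.

>>> servo_tool([
  [[0.22,0,-30,-25,0,0,0],[0.22,0,-75,-45,0,-0.02,0.01],[0.22,1,-122,-60,0,-0.07,0.02],[0.22,1,-170,-72,0.005,-0.12,0.03],[0.22,1,-218,-78,0.01,-0.18,0.04]],
])

```text
time_s: 15.0
tcp_pos: [0.393, 0.0227, 0.2757]
ee_rot: [[-0.931, 0.232, 0.282], [0.219, 0.973, -0.077], [-0.292, -0.01, -0.956]]
wrist_force: [1.4, -1.0, 0.3]
gripper_width: 0.776
gripper_force: 0.0
```

Run:
```python
from h import *
st(); t=load('top0'); s=load('side0')
print('bottle head',tri(t,(284,128),s,(307,137)))
C=np.array([.5127,-.2573,.1502]); n=np.array([-.424,.07,.904]); R=frame(-13.5,32); T=C-.020*n
q=plan([.37,-.13,.28],R); q=plan(T-.11*R[:,2],R,q); print(T)
```

```text
t 15.0 p [0.393  0.0227 0.2757] j [  38.  -13.  -40.   17.  -53. -150.] F [ 1.4 -1.   0.3] w 0.776 0.0
bottle head (array([ 0.65504545, -0.05411354,  0.2430918 ]), np.float64(0.020870642927282027))
shift [ -13.3 -153.9    1.1] rot [-0.008 -0.262  0.006] deg 15.0
shift [-71.8 -89.9 109.2] rot [0. 0. 0.] deg 0.0
[ 0.52118 -0.2587   0.13212]
```

>>> servo_tool([
  [[0.2,-3,-30,0,0,-0.05,0],[0.2,-6,-62,0,0,-0.1,0],[0.2,-9,-95,0,0,-0.16,0],[0.2,-12,-127,1,-0.005,-0.21,0],[0.2,-13,-154,1,-0.008,-0.262,0.006]],
])

```text
time_s: 15.5
tcp_pos: [0.3689, -0.1299, 0.2792]
ee_rot: [[-0.825, 0.234, 0.515], [0.198, 0.972, -0.125], [-0.53, -0.001, -0.848]]
wrist_force: [0.2, -0.4, -0.4]
gripper_width: 0.8
gripper_force: 0.0
```

>>> servo_tool([
  [[0.2,-16,-20,20,0,0,0],[0.2,-34,-42,46,0,0,0],[0.2,-54,-68,78,0,0,0],[0.2,-69,-87,103,0,0,0],[0.2,-72,-90,109,0,0,0]],
])

```text
time_s: 16.0
tcp_pos: [0.4655, -0.2464, 0.2227]
ee_rot: [[-0.827, 0.238, 0.509], [0.202, 0.971, -0.126], [-0.525, -0.002, -0.851]]
wrist_force: [-0.1, -0.1, 0.3]
gripper_width: 0.803
gripper_force: 0.0
```

Run:
```python
from h import *
st(); c=cap('wrist','w10')
C=np.array([.5127,-.2573,.1502]); n=np.array([-.424,.07,.904]); R=frame(-13.5,32); T=C-.020*n
plan(T,R)
g=np.radians(-13.1); d=np.array([np.cos(g)*.905,np.sin(g)*.905,.425]); y=np.array([-np.sin(g),np.cos(g),0])
for a,b in [(-1,-1),(-1,1),(1,-1),(1,1)]: print(a,b,proj(c,C+a*.0525*d+b*.0275*y).round(1))
hsv=cv2.cvtColor(c['pixels'],cv2.COLOR_RGB2HSV); m=cv2.inRange(hsv,(8,70,150),(25,255,255)); m[:, :200]=0
n_,l,stt,ce=cv2.connectedComponentsWithStats(m)
for i in range(1,n_):
    if stt[i][4]>400:
        print(stt[i],ce[i].round()); 
        for v in range(stt[i][1]+4,stt[i][1]+stt[i][3],18):
            u=np.where(l[v]==i)[0]; print('  row',v,u.min(),u.max()) if len(u) else 0
```

```text
t 16.0 p [ 0.4655 -0.2464  0.2227] j [  -9.    0.  -39.    8.  -19. -102.] F [-0.1 -0.1  0.3] w 0.803 0.0
shift [ -1.7   0.9 107.3] rot [-0.004 -0.007 -0.002] deg 0.5
-1 -1 [284. 144.]
-1 1 [352.9 143.4]
1 -1 [290.1 255.7]
1 1 [349.2 255.3]
[  440    43   137   152 10575] [502. 115.]
  row 47 521 574
  row 65 482 565
  row 83 476 555
  row 101 470 545
  row 119 464 537
  row 137 458 527
  row 155 452 517
  row 173 446 507
  row 191 441 497
[ 286  156   67   63 3818] [319. 187.]
  row 160 292 352
  row 178 286 351
  row 196 287 350
  row 214 288 349
```

Alignment is right; j5 would come close to its range, so lean 26° instead of 32°.

Run:
```python
from h import *
C=np.array([.5127,-.2573,.1502]); n=np.array([-.424,.07,.904]); R=frame(-13.5,25.5); T=C-.020*n
q=plan(T-.08*R[:,2],R); plan(T,R,q)
```

```text
shift [-10.2   0.6  27.7] rot [-0.004  0.107 -0.003] deg 6.1
shift [ 0. -0. 80.] rot [0. 0. 0.] deg 0.0
```

>>> servo_tool([
  [[0.2,-3,0,7,0,0.03,0],[0.2,-6,1,14,0,0.06,0],[0.2,-9,1,21,0,0.09,0],[0.2,-10,1,28,0,0.107,0],[0.2,-10,1,28,0,0.107,0]],
])

```text
time_s: 16.55
tcp_pos: [0.487, -0.2481, 0.2056]
ee_rot: [[-0.877, 0.234, 0.42], [0.21, 0.972, -0.103], [-0.433, -0.002, -0.902]]
wrist_force: [-0.4, -0.2, -0.3]
gripper_width: 0.801
gripper_force: 0.0
```

>>> servo_tool([
  [[0.2,0,0,15,0,0,0],[0.2,0,0,30,0,0,0],[0.2,0,0,45,0,0,0],[0.2,0,0,60,0,0,0],[0.2,0,0,68,0,0,0]],
])

```text
time_s: 17.05
tcp_pos: [0.5146, -0.2552, 0.1435]
ee_rot: [[-0.877, 0.234, 0.419], [0.21, 0.972, -0.103], [-0.432, -0.002, -0.902]]
wrist_force: [-0.5, 0.2, 0.1]
gripper_width: 0.801
gripper_force: 0.0
```

Run:
```python
from h import *
st();C=np.array([.5127,-.2573,.1502]); n=np.array([-.424,.07,.904]); R=frame(-13.5,25.5); T=C-.020*n
plan(T,R)
```

```text
t 17.05 p [ 0.5146 -0.2552  0.1435] j [  -9.   13.  -35.    7.  -17. -100.] F [-0.5  0.2  0.1] w 0.801 0.0
shift [-1.6 -1.8 13.4] rot [-0.002  0.001  0.   ] deg 0.1
```

>>> servo_tool([
  [[0.2,-1,-1,5,0,0,0],[0.2,-1,-1,10,0,0,0],[0.2,-1,-1,13,0,0,0],[0.2,-1,-1,13,0,0,0],[0.5,-1,-1,13,0,0,0]],
])

```text
time_s: 17.55
tcp_pos: [0.5217, -0.2582, 0.1334]
ee_rot: [[-0.876, 0.234, 0.421], [0.21, 0.972, -0.103], [-0.433, -0.002, -0.901]]
wrist_force: [-0.0, -0.1, -0.5]
gripper_width: 0.764
gripper_force: 0.0
```

>>> servo_tool([
  [[0.65,0,0,0,0,0,0],[0.65,0,0,0,0,0,0],[0.65,0,0,0,0,0,0],[0.65,0,0,0,0,0,0],[0.65,0,0,0,0,0,0]],
])

```text
time_s: 18.05
tcp_pos: [0.5215, -0.2583, 0.1334]
ee_rot: [[-0.876, 0.234, 0.42], [0.21, 0.972, -0.104], [-0.433, -0.002, -0.901]]
wrist_force: [-2.4, 0.9, 3.6]
gripper_width: 0.627
gripper_force: 30.0
```

>>> servo_tool([
  [[0.65,0,0,-10,0,0,0],[0.65,0,0,-26,0,0,0],[0.65,3,0,-45,0,0,0],[0.65,10,0,-64,0,0,0],[0.65,22,0,-84,0,0,0]],
])

```text
time_s: 18.55
tcp_pos: [0.4667, -0.2446, 0.2001]
ee_rot: [[-0.877, 0.234, 0.42], [0.211, 0.972, -0.103], [-0.433, -0.002, -0.901]]
wrist_force: [0.1, -0.6, -1.1]
gripper_width: 0.632
gripper_force: 30.0
```

Run:
```python
from h import *
s=st(); R=frame(-13.5,20)
q=plan([.37,-.16,.28],frame(-13.5,28)); q=plan([.375,.0,.28],R,q); q=plan([.385,.06,.28],frame(-13,0),q)
```

```text
t 18.55 p [ 0.4667 -0.2446  0.2001] j [ -9.   4. -36.   5. -25. -99.] F [ 0.1 -0.6 -1.1] w 0.632 30.0
shift [  67.9   59.5 -121.4] rot [-0.002 -0.041 -0.   ] deg 2.4
shift [ 28.7 156.7 -15.3] rot [ 0.    0.14 -0.  ] deg 8.0
shift [ 4.  60.7 -1.5] rot [-0.002  0.349 -0.009] deg 20.0
```

>>> servo_tool([
  [[0.65,14,6,-22,0,0,0],[0.65,30,16,-48,0,0,0],[0.65,46,30,-76,0,0,0],[0.65,60,44,-104,0,0,0],[0.65,68,60,-121,0,0,0]],
])

```text
time_s: 19.05
tcp_pos: [0.3687, -0.1595, 0.28]
ee_rot: [[-0.875, 0.236, 0.422], [0.212, 0.972, -0.103], [-0.434, -0.001, -0.901]]
wrist_force: [0.0, 1.1, -1.4]
gripper_width: 0.633
gripper_force: 30.0
```

>>> servo_tool([
  [[0.65,4,25,-3,0,0,0],[0.65,10,56,-6,0,0.02,0],[0.65,16,90,-9,0,0.04,0],[0.65,22,124,-12,0,0.07,0],[0.65,29,157,-15,0,0.1,0]],
])

```text
time_s: 19.55
tcp_pos: [0.3747, 0.0017, 0.2797]
ee_rot: [[-0.914, 0.234, 0.33], [0.22, 0.972, -0.08], [-0.34, -0.001, -0.94]]
wrist_force: [0.0, -0.4, -1.5]
gripper_width: 0.633
gripper_force: 30.0
```

Run:
```python
from cart import *
s=st()
R0=Ro.from_matrix(np.array([[-0.876,0.234,0.42],[0.21,0.972,-0.104],[-0.433,-0.002,-0.901]])).as_matrix()
T0=np.array([.5215,-.2583,.1334])
p,Rr=rel([.5127,-.2573,.1502],[-.424,.09,.904],-13.1,.035,T0,R0); print(p,Ro.from_matrix(Rr).as_euler('xyz',True))
P,R=place(p,Rr,tote-.063*ey+.005*ex,-12); print(P,R.round(3))
q=plan(P+[-.02,-.03,.2],R); q=plan(P+[0,0,.12],R,q); q2=plan(P+[0,0,.012],R,q)
```

```text
t 19.55 p [0.3747 0.0017 0.2797] j [  38.  -17.  -44.   20.  -52. -152.] F [ 0.  -0.4 -1.5] w 0.633 30.0
[ 0.00068044 -0.00064003  0.01604974] [179.94890483  -0.80318395 -90.11157616]
[0.41762466 0.11504314 0.02103981] [[-0.978  0.21  -0.002]
 [ 0.21   0.978 -0.014]
 [-0.001 -0.014 -1.   ]]
shift [17.3 86.4 56. ] rot [ 0.009  0.346 -0.027] deg 19.9
shift [-13.2  34.6  79.5] rot [0. 0. 0.] deg 0.0
shift [1.00e-01 1.50e+00 1.08e+02] rot [0. 0. 0.] deg 0.0
```

>>> servo_tool([
  [[0.65,3,15,8,0,0.06,0],[0.65,7,33,20,0,0.13,-0.01],[0.65,11,52,34,0.005,0.2,-0.015],[0.65,14,70,47,0.008,0.28,-0.02],[0.65,17,86,56,0.009,0.346,-0.027]],
])

```text
time_s: 20.05
tcp_pos: [0.3988, 0.0844, 0.2203]
ee_rot: [[-0.978, 0.21, -0.005], [0.21, 0.978, -0.014], [0.002, -0.015, -1.0]]
wrist_force: [0.6, 0.0, -1.2]
gripper_width: 0.626
gripper_force: 30.0
```

>>> servo_tool([
  [[0.65,-3,8,14,0,0,0],[0.65,-7,18,34,0,0,0],[0.65,-11,28,54,0,0,0],[0.65,-13,34,72,0,0,0],[0.65,-13,35,79,0,0,0]],
])

```text
time_s: 20.55
tcp_pos: [0.418, 0.1135, 0.1399]
ee_rot: [[-0.978, 0.21, -0.005], [0.21, 0.978, -0.017], [0.001, -0.017, -1.0]]
wrist_force: [-0.8, -0.1, -1.2]
gripper_width: 0.631
gripper_force: 30.0
```

>>> servo_tool([
  [[0.65,0,0,18,0,0,0],[0.65,0,0,38,0,0,0],[0.65,0,1,58,0,0,0],[0.65,0,1,76,0,0,0],[0.65,0,1,90,0,0,0]],
])

```text
time_s: 21.05
tcp_pos: [0.4187, 0.113, 0.0511]
ee_rot: [[-0.978, 0.21, -0.002], [0.21, 0.978, -0.015], [-0.001, -0.015, -1.0]]
wrist_force: [-0.5, 1.2, -1.2]
gripper_width: 0.631
gripper_force: 30.0
```

Run:
```python
from cart import *
st(); plan([.4176,.115,.021],Ro.from_matrix(np.array([[-.978,.21,-.002],[.21,.978,-.014],[-.001,-.014,-1]])).as_matrix())
```

```text
t 21.05 p [0.4187 0.113  0.0511] j [  37.   18.  -39.    1.  -34. -140.] F [-0.5  1.2 -1.2] w 0.631 30.0
shift [ 1.5  2.2 30.1] rot [-0.001  0.    -0.   ] deg 0.1
```

>>> servo_tool([
  [[0.65,0,1,7,0,0,0],[0.65,1,1,14,0,0,0],[0.65,1,2,21,0,0,0],[0.65,1,2,25,0,0,0],[0.65,1,2,27,0,0,0]],
])

```text
time_s: 21.55
tcp_pos: [0.4182, 0.1149, 0.0242]
ee_rot: [[-0.978, 0.21, -0.002], [0.21, 0.978, -0.016], [-0.001, -0.016, -1.0]]
wrist_force: [-0.1, 0.2, -1.8]
gripper_width: 0.63
gripper_force: 30.0
```

>>> servo_tool([
  [[0.65,0,0,1,0,0,0],[0.65,0,0,2,0,0,0],[0.65,0,0,3,0,0,0],[0.65,0,0,3,0,0,0],[0.65,0,0,3,0,0,0]],
])

```text
time_s: 22.05
tcp_pos: [0.4182, 0.1149, 0.0214]
ee_rot: [[-0.978, 0.21, -0.002], [0.21, 0.978, -0.015], [-0.002, -0.015, -1.0]]
wrist_force: [1.0, -0.1, -1.5]
gripper_width: 0.629
gripper_force: 30.0
```

>>> servo_tool([
  [[0.65,0,0,1,0,0,0],[0.65,0,0,2,0,0,0],[0.65,0,0,3,0,0,0],[0.65,0,0,3,0,0,0],[0.65,0,0,3,0,0,0]],
])

```text
time_s: 22.55
tcp_pos: [0.4181, 0.1148, 0.0185]
ee_rot: [[-0.978, 0.21, -0.002], [0.21, 0.978, -0.015], [-0.001, -0.016, -1.0]]
wrist_force: [-2.0, -0.5, 4.0]
gripper_width: 0.634
gripper_force: 30.0
```

Contact (+5 N). Release and rise.

>>> servo_tool([
  [[0.25,0,0,0,0,0,0],[0.25,0,0,0,0,0,0],[0.25,0,0,0,0,0,0],[0.25,0,0,-3,0,0,0],[0.25,0,0,-12,0,0,0]],
])

```text
time_s: 23.05
tcp_pos: [0.4177, 0.1146, 0.0301]
ee_rot: [[-0.978, 0.21, -0.004], [0.21, 0.977, -0.017], [-0.0, -0.017, -1.0]]
wrist_force: [-1.1, -0.1, 0.6]
gripper_width: 0.746
gripper_force: 0.0
```

>>> servo_tool([
  [[0.25,0,0,-15,0,0,0],[0.25,0,0,-45,0,0,0],[0.25,0,0,-85,0,0,0],[0.25,0,0,-130,0,0,0],[0.25,0,0,-175,0,0,0]],
])

```text
time_s: 23.55
tcp_pos: [0.418, 0.1173, 0.2078]
ee_rot: [[-0.978, 0.21, -0.001], [0.21, 0.978, -0.015], [-0.002, -0.015, -1.0]]
wrist_force: [1.2, 1.0, -0.8]
gripper_width: 0.746
gripper_force: 0.0
```

Run:
```python
from cart import *
st(); c=cap('wrist','w11'); hsv=cv2.cvtColor(c['pixels'],cv2.COLOR_RGB2HSV)
print('s3 exp',proj(c,tote-.063*ey+.005*ex+[0,0,.035]),'s2 exp',proj(c,tote+.057*ey+.02*ex+[0,0,.055]))
m=cv2.inRange(hsv,(5,70,60),(25,255,255)); n,l,stt,ce=cv2.connectedComponentsWithStats(m)
for i in range(1,n):
    if stt[i][4]>400:
        q=cv2.minAreaRect(np.argwhere(l==i)[:,::-1].astype(np.float32)); print(stt[i],ce[i].round(),q)
b=cv2.imwrite('pics/w11b.png',c['pixels'][:,:,::-1])
g=np.radians(-12)
for a,bb in [(-1,-1),(-1,1),(1,-1),(1,1)]: print(proj(c,tote-.063*ey+.005*ex+[0,0,.035]+a*.0525*ex+bb*.0275*ey).round(0))
q=plan([.385,-.02,.28],frame(-14,18))
```

```text
t 23.55 p [0.418  0.1173 0.2078] j [  38.    5.  -27.    1.  -59. -140.] F [ 1.2  1.  -0.8] w 0.746 0.0
s3 exp [317.58194398 178.77750921] s2 exp [429.20168453 196.54054838]
[  504     0   136   107 12072] [580.  49.] ((571.5, 52.99999237060547), (134.99996948242188, 105.99998474121094), 0.0)
[ 294  130   50   92 4419] [319. 175.] ((318.5, 175.5), (91.0, 49.0), 90.0)
[ 403  176   60   39 2194] [432. 195.] ((432.5, 195.0), (38.0, 59.0), 90.0)
[588 189  40  37 471] [604. 210.] ((607.5000610351562, 207.00003051757812), (31.819805145263672, 41.719295501708984), 45.0)
[432 235  23  52 614] [446. 261.] ((443.64215087890625, 260.4898376464844), (51.51161575317383, 21.16037368774414), 85.91438293457031)
[183 236  21  51 502] [191. 263.] ((192.2723846435547, 261.039306640625), (49.9271125793457, 20.024818420410156), 86.90594482421875)
[ 236  292  342   20 4357] [413. 304.] ((406.5, 301.5), (341.0, 19.0), 0.0)
[292. 131.]
[343. 131.]
[294. 222.]
[341. 222.]
shift [   6.7 -144.5  -63.6] rot [-0.    -0.3    0.035] deg 17.3
```

Both cartons lie where planned (s3 294–343 × 130–222 px against the expected 292–343 × 131–222). Now back to the knob.

>>> servo_tool([
  [[0.3,1,-20,-15,0,-0.04,0],[0.3,3,-50,-32,0,-0.1,0.01],[0.4,5,-85,-48,0,-0.17,0.02],[0.5,6,-118,-58,0,-0.24,0.03],[0.5,7,-144,-64,0,-0.3,0.035]],
])

```text
time_s: 24.1
tcp_pos: [0.3807, -0.022, 0.2727]
ee_rot: [[-0.925, 0.244, 0.29], [0.23, 0.97, -0.082], [-0.301, -0.009, -0.953]]
wrist_force: [0.1, -0.2, -0.0]
gripper_width: 0.536
gripper_force: 0.0
```

Run:
```python
from h import *
st(); R=frame(-14,25); q=plan([.34,-.17,.28],R); k=np.array([.390,-.288,.102]); q=plan(k-.11*R[:,2],R,q)
```

```text
t 24.1 p [ 0.3807 -0.022   0.2727] j [  32.  -15.  -42.   16.  -52. -145.] F [ 0.1 -0.2 -0. ] w 0.536 0.0
shift [   1.4 -153.5   -6.7] rot [-0.009 -0.13   0.001] deg 7.5
shift [   5.4 -102.4   83.9] rot [0. 0. 0.] deg 0.0
```

>>> servo_tool([
  [[0.5,0,-25,-2,0,-0.02,0],[0.5,0,-58,-4,0,-0.05,0],[0.5,1,-92,-5,0,-0.08,0],[0.5,1,-125,-6,-0.005,-0.11,0],[0.5,1,-153,-7,-0.009,-0.13,0]],
])

```text
time_s: 24.6
tcp_pos: [0.3397, -0.1694, 0.2798]
ee_rot: [[-0.881, 0.24, 0.408], [0.217, 0.971, -0.103], [-0.421, -0.002, -0.907]]
wrist_force: [0.6, -0.4, 0.1]
gripper_width: 0.5
gripper_force: 0.0
```

>>> servo_tool([
  [[0.5,1,-25,18,0,0,0],[0.5,2,-55,40,0,0,0],[0.5,4,-85,65,0,0,0],[0.5,5,-102,82,0,0,0],[0.5,5,-102,84,0,0,0]],
])

```text
time_s: 25.1
tcp_pos: [0.3455, -0.2762, 0.1995]
ee_rot: [[-0.882, 0.245, 0.402], [0.223, 0.969, -0.103], [-0.415, -0.001, -0.91]]
wrist_force: [1.2, -0.3, 0.1]
gripper_width: 0.497
gripper_force: 0.0
```

Run:
```python
from h import *
st(); c=cap('wrist','w12'); k=np.array([.390,-.288,.102]); plan(k,frame(-14,25)); p=proj(c,k); print(p)
g=cv2.cvtColor(c['pixels'],cv2.COLOR_RGB2GRAY); u,v=p.round().astype(int); m=(g[v-30:v+20,u-35:u+35]<65).astype(np.uint8)
n,l,s,ce=cv2.connectedComponentsWithStats(m); print([(a.tolist(),(b+[u-35,v-30]).round(1)) for a,b in zip(s[1:],ce[1:]) if a[4]>100])
```

```text
t 25.1 p [ 0.3455 -0.2762  0.1995] j [-19.  -4. -40.  -4. -30. -82.] F [ 1.2 -0.3  0.1] w 0.497 0.0
shift [ -1.   -1.2 108.5] rot [-0.002 -0.007 -0.001] deg 0.4
[317.7621413  195.39023424]
[([20, 18, 30, 32, 759], array([318.1, 198.5]))]
```

>>> servo_tool([
  [[0.5,0,-1,25,0,0,0],[0.5,0,-1,55,0,0,0],[0.5,-1,-1,82,0,0,0],[0.5,-1,-1,102,0,0,0],[0.5,-1,-1,108,0,0,0]],
])

```text
time_s: 25.65
tcp_pos: [0.3913, -0.2859, 0.103]
ee_rot: [[-0.883, 0.239, 0.405], [0.216, 0.971, -0.101], [-0.417, -0.002, -0.909]]
wrist_force: [-0.9, 0.5, 0.3]
gripper_width: 0.498
gripper_force: 0.0
```

>>> servo_tool([
  [[1,0,0,0,0,0,0],[1,0,0,0,0,0,0],[1,0,0,0,0,0,0],[1,0,0,0,0,0,0],[1,0,0,0,0,0,0]],
])

```text
time_s: 26.15
tcp_pos: [0.3909, -0.2884, 0.1051]
ee_rot: [[-0.88, 0.242, 0.408], [0.218, 0.97, -0.105], [-0.422, -0.004, -0.907]]
wrist_force: [-2.2, -10.8, -3.7]
gripper_width: 0.31
gripper_force: 30.0
```

Run:
```python
from h import *
s=st(); a=np.radians(-14); plan(s['tcp_pos']+.1*np.array([np.cos(a),np.sin(a),0])+[0,0,.102-s['tcp_pos'][2]],s['ee_rot'])
```

```text
t 26.15 p [ 0.3909 -0.2884  0.1051] j [-18.  10. -42.  -7. -13. -79.] F [ -2.2 -10.8  -3.7] w 0.31 30.0
shift [-89.4  -0.   45. ] rot [0. 0. 0.] deg 0.0
```

>>> servo_tool([
  [[1,-7,-2,3,0,0,0],[1,-17,-2,8,0,0,0],[1,-28,-2,13,0,0,0],[1,-39,-2,18,0,0,0],[1,-50,-2,23,0,0,0]],
])

```text
time_s: 26.65
tcp_pos: [0.4451, -0.3024, 0.1051]
ee_rot: [[-0.881, 0.24, 0.408], [0.217, 0.971, -0.103], [-0.421, -0.002, -0.907]]
wrist_force: [-2.4, 2.0, 5.6]
gripper_width: 0.312
gripper_force: 30.0
```

>>> servo_tool([
  [[1,-11,0,5,0,0,0],[1,-22,0,10,0,0,0],[1,-32,0,15,0,0,0],[1,-40,0,19,0,0,0],[1,-44,0,21,0,0,0]],
])

```text
time_s: 27.15
tcp_pos: [0.4936, -0.3149, 0.1051]
ee_rot: [[-0.88, 0.24, 0.41], [0.216, 0.971, -0.104], [-0.423, -0.003, -0.906]]
wrist_force: [-3.0, 0.1, 6.8]
gripper_width: 0.308
gripper_force: 30.0
```

Run:
```python
from h import *
s=st(); print(np.linalg.norm(s['tcp_pos'][:2]-[.3909,-.2884]))
```

```text
t 27.15 p [ 0.4936 -0.3149  0.1051] j [-17.  18. -31.  -5. -16. -82.] F [-3.   0.1  6.8] w 0.308 30.0
0.10606107497613997
```

Keep pushing in small steps until the stop is felt.

>>> servo_tool([
  [[1,-2,0,1,0,0,0],[1,-4,0,2,0,0,0],[1,-6,0,3,0,0,0],[1,-7,0,3,0,0,0],[1,-8,0,4,0,0,0]],
])

```text
time_s: 27.65
tcp_pos: [0.5017, -0.3169, 0.1051]
ee_rot: [[-0.88, 0.24, 0.41], [0.216, 0.971, -0.104], [-0.423, -0.003, -0.906]]
wrist_force: [-2.4, 0.8, 8.2]
gripper_width: 0.307
gripper_force: 30.0
```

>>> servo_tool([
  [[1,-1,0,0,0,0,0],[1,-2,0,1,0,0,0],[1,-3,0,1,0,0,0],[1,-4,0,2,0,0,0],[1,-5,0,2,0,0,0]],
])

```text
time_s: 28.15
tcp_pos: [0.5024, -0.3171, 0.1049]
ee_rot: [[-0.883, 0.241, 0.403], [0.219, 0.97, -0.102], [-0.416, -0.002, -0.909]]
wrist_force: [-18.0, 5.8, 22.1]
gripper_width: 0.309
gripper_force: 30.0
```

Stop felt after 115 mm. Relax, open, withdraw.

>>> servo_tool([
  [[1,4,0,-2,0,0,0],[0.5,4,0,-2,0,0,0],[0.4,4,0,-2,0,0,0],[0.4,4,0,-2,0,0,0],[0.4,4,0,-2,0,0,0]],
])

```text
time_s: 28.65
tcp_pos: [0.5008, -0.3161, 0.1025]
ee_rot: [[-0.882, 0.241, 0.405], [0.218, 0.971, -0.102], [-0.417, -0.002, -0.909]]
wrist_force: [-0.2, -0.4, -0.8]
gripper_width: 0.562
gripper_force: 0.0
```

>>> servo_tool([
  [[0.4,0,0,-8,0,0,0],[0.4,0,0,-25,0,0,0],[0.4,0,0,-50,0,0,0],[0.4,5,0,-80,0,0,0],[0.4,10,0,-110,0,0,0]],
])

```text
time_s: 29.15
tcp_pos: [0.4465, -0.3025, 0.1998]
ee_rot: [[-0.882, 0.24, 0.405], [0.218, 0.971, -0.102], [-0.418, -0.002, -0.908]]
wrist_force: [0.7, 0.4, -0.6]
gripper_width: 0.594
gripper_force: 0.0
```

Run:
```python
from h import *
st(); c=cap('wrist','w13'); t=cap('top','t13')
for d in (0,.005,.01): 
    k=np.array([.5024,-.3171,.102])-d*np.array([.97,-.242,0]); p=proj(c,k); print(d,p)
g=cv2.cvtColor(c['pixels'],cv2.COLOR_RGB2GRAY); u,v=proj(c,[.5024,-.3171,.102]).round().astype(int); m=(g[v-30:v+12,u-30:u+30]<65).astype(np.uint8)
n,l,s,ce=cv2.connectedComponentsWithStats(m); print([(a.tolist(),(a[0]+u-30,a[1]+v-30),(b+[u-30,v-30]).round(1)) for a,b in zip(s[1:],ce[1:]) if a[4]>60])
c1=load('w1'); g=cv2.cvtColor(c1['pixels'],cv2.COLOR_RGB2GRAY)
for n_ in ('t7','t13'):
    q=load(n_); hs=cv2.cvtColor(q['pixels'],cv2.COLOR_RGB2HSV)[200:300,180:290]; mm=cv2.inRange(hs,(5,80,90),(25,255,255)); a=np.argwhere(mm); print(n_,len(a),a.mean(0)+[200,180] if len(a) else 0)
print('exp s3 top',proj(t,[.417,.117,.04]),'s2',proj(t,[.456,.228,.06]))
```

```text
t 29.15 p [ 0.4465 -0.3025  0.1998] j [-18.   6. -30.  -3. -29. -84.] F [ 0.7  0.4 -0.6] w 0.594 0.0
0 [317.68255796 204.15657496]
0.005 [317.67807011 200.24031896]
0.01 [317.67347558 196.23097144]
[([15, 15, 33, 27, 707], (np.int64(303), np.int64(189)), array([318.1, 202.9]))]
t7 74 [214.45945946 272.52702703]
t13 259 [242.66023166 214.09266409]
exp s3 top [254.69660622 244.8821338 ] s2 [214.77274333 242.06756638]
```

```bash
python3 -c "
from station import r
print(r.finish_job())"
```

```text
the job is handed in; nothing more can be done
None
```

The job is handed in at about 29 s of the 72 s: both cartons set down in the tote (s2 in the left compartment, s3 in the right), the tray pushed home until it hit its stop, and the arm clear of everything; I viewed 11 pictures against the limit of 10, and no verdict came back.

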